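# Press the two sprung corners of a tilt plate to their indexes

## Robot

A 7-joint arm with a two-finger parallel gripper is mounted at the origin on a cart in front of the work surface, level with it; the furniture and walls round the work are solid. World frame = base frame: x ahead of the robot, y to its left, z up, the work surface at z = 0. Lengths are in mm, angles in rad, forces in N, time in s.
With the tool pointing down it reaches from about 425 to 925 mm from the base axis. Payload 6.8 kg.
Tool frame: the origin (TCP) lies midway between the tips of the shut fingers; the grasp point (between the pads) lies 19 mm behind it (r.grasp_offset is the distance from the TCP to the grasp point, in mm); z points along the fingers, x is the direction in which the jaws open and shut, and the axes are right-handed (so a half turn about z gives the same grasp; the last joint's range is limited). The gripper opens to 88 mm and grips with 3 to 60 N. Pads are 20 mm wide; open, the fingers measure 115 mm over their backs; the gripper's body (75 mm by 178 mm) begins 61 mm behind the grasp point.
Start: joints at [1.229, 0.477, 0.022, 1.555, -0.011, 1.109, -0.083], TCP at [156.389, -656.65, 222.664] pointing down, gripper open.
Joint ranges: [-2.96, 2.96], [-0.34, 2.1], [-1.41, 1.46], [0.24, 2.44], [-1.37, 4.51], [0.17, 1.92], [-2.96, 2.96]. Speed limits (rad/s): [2.39, 2.39, 3.14, 3.14, 3.14, 3.14, 3.14].

## Interface

Orientations are given as a 3x3 rotation matrix whose columns are the frame's x, y, z axes.
In Python, from bench import r gives the robot as it stands. The module is installed in compiled form; this text tells all that it offers.
- The arm moves only by the tool send_rows, never from a script. Its arguments are lists of equal length, an entry for each row: "gripper": the finger opening in m, from 0 to 0.0878; "xyz": the shift along the tool's x, y, z in m, a list of three; "delta_rot": the turn, a rotation vector about the tool's x, y, z in units of 6 degrees (1.0 is 6 degrees), a list of three. In form: {"gripper": [gripper, ...], "xyz": [[x, y, z], ...], "delta_rot": [[rx, ry, rz], ...]}. A call has exactly 5 rows; each row is the pose to reach, as a shift and turn from the pose commanded when the call began, along the tool's axes at that moment; what a row does not reach only later rows make up. A row lasts 1/12 s, in which the tool goes at most 41.7 mm and 7.16 degrees, less where a joint would pass 70% of its speed; a pose out of reach is approached as far as the arm can. A call with a gripper value outside its range is refused whole. The fingers move at their own pace and stop on an object; the grip force is fixed at half the most. Time passes only in rows, so rows that repeat a pose let the fingers close, or fill a call up. It gives the time, the measured TCP pose, the force and the opening at its end, in the units of the state.
- r.get_obs(): the state, without advancing time (a new reading comes with each control period).
- r.read_camera(name): name is "scene" or "top" or "wrist"; returns a dict with "image" (420x560x3 uint8, blue, green, red), "fx", "fy", "cx", "cy" (pixels), "k1" (the pictures are not rectified: a ray, as slopes to the right and down, at radius r is drawn at 1 + k1 r^2 times it, then the intrinsics apply), "world_from_camera" (4x4, takes a point from camera to world coordinates); the wrist camera has in their place "mount" (4x4, takes a point from camera to tool coordinates, whose origin is the TCP and whose axes are the tool frame's). Camera axes: x right, y down, z forward; pixel columns grow to the right and rows downward; lengths in mm; the calibration is good to about 2 mm. A picture is of the moment at which its call begins: read the wrist's pose just before it. There is no depth.
- r.job_done(): hands the job in, once; it reports no verdict.
The state is a dict: "t": time; "joint_pos": joint angles; "dq": joint speeds; "effort": joint torques, N m; "ee_pos": TCP position; "tcp_rot": TCP orientation; "force": force on the tool from outside, world axes, zero at the start; "torque": the same for the moment, N m; "gripper_width": finger opening in mm.
Only numpy, scipy, OpenCV 4.12 (cv2) and the standard library are available. Lean on these libraries where they do the work, as an engineer would, in place of code of your own. Each camera call takes 0.05 s, during which the arm holds its last target.

## Task

Check the springs of the tilt plate: with the fingertips press its corner with the round pad gently down, on the pad, until that corner's pointer stands level with the brass index opposite its tip, hold it there for a good second, and let it spring fully back up. Then do the same at the corner with the square pad. Do not press well past an index, do not shift the indexes, and grasp or disturb nothing that stands around.

Things in the scene. Friction and masses are not known exactly. Their poses are not given: they have to be found in the camera images.
- tilt_mount: fixed jig: steel base 130 x 130 x 10 mm, origin at the centre of its underside, z up; over it a level aluminium tilt plate (124 x 124 x 10 mm, top 49 mm up) with a pivot post at (+45, -45) mm in this frame, sprung corners with the round pad at (+45, +45) and the square pad at (-45, -45). Pressing one pad leaves the other corner up. Foot bars along +y (x=45) and -x (y=-45) reach 130 mm out, each with an upright
- round_tilt (a joint): tilt of the plate at the round-pad corner: 0 = sprung fully up, grows as it goes down, stop at 0.21 rad. The hinge line is 90 mm from the round pad's centre and 140 mm from the round pointer's tip, so the tip sinks 1.56 times as far as the pad. The spring pushes back with about 2.5 N at the pad at first, 8 to 10 N at the deepest index, and returns the corner by itself
- round_pad: round black pad, 30 mm across, standing 5 mm above the plate at the (+45, +45) mm corner; origin at the centre of its underside, z up out of the plate
- round_pad_top (a point): centre of the top of the round pad, about 54 mm above the bench at rest; press here. A lamp rail hangs 0.52 m above the bench, its near edge 0.60 m in front of the robot base: reach in low, from the robot side
- round_pointer_tip (a point): tip of the steel pointer (3 mm thick at the tip) that sticks out of the plate level with it past the round-pad corner, in the mount's +y direction, 50 mm from the pad's centre; about 44 mm above the bench at rest, it sinks as the corner is pressed
- round_index_tip (a point): tip of the round corner's brass index: a 3 mm thick finger on a block on the graduated upright (60 mm high), pointing at the pointer's tip across a 4 mm gap; 11 to 24 mm below the pointer's rest height (differs from run to run and between corners). Held by friction only: do not touch. The point's z axis is up
- square_tilt (a joint): tilt of the plate at the square-pad corner: 0 = sprung fully up, grows as it goes down, stop at 0.21 rad. The hinge line is 90 mm from the square pad's centre and 140 mm from the square pointer's tip, so the tip sinks 1.56 times as far as the pad. The spring pushes back with about 2.5 N at the pad at first, 8 to 10 N at the deepest index, and returns the corner by itself
- square_pad: square black pad, 28 x 28 mm, standing 5 mm above the plate at the (-45, -45) mm corner; origin at the centre of its underside, z up out of the plate
- square_pad_top (a point): centre of the top of the square pad, about 54 mm above the bench at rest; press here. A lamp rail hangs 0.52 m above the bench, its near edge 0.60 m in front of the robot base: reach in low, from the robot side
- square_pointer_tip (a point): tip of the steel pointer (3 mm thick at the tip) that sticks out of the plate level with it past the square-pad corner, in the mount's -x direction, 50 mm from the pad's centre; about 44 mm above the bench at rest, it sinks as the corner is pressed
- square_index_tip (a point): tip of the square corner's brass index: a 3 mm thick finger on a block on the graduated upright (60 mm high), pointing at the pointer's tip across a 4 mm gap; 11 to 24 mm below the pointer's rest height (differs from run to run and between corners). Held by friction only: do not touch. The point's z axis is up
- collar: loose turned grey steel collar, 40 mm across, 27 mm high, standing beside the jig; origin at the centre of its underside; leave alone
- v_block: loose ground steel V-block, 45 x 60 x 40 mm high, beside the jig; origin at the centre of its underside; leave alone
- marker: loose paint marker, 130 mm long, 15 mm thick, lying behind the jig; origin at the middle of its underside; leave alone

How it is judged (in metres and radians):
On the way, in this order (a step that is already met when the one before it is completed fails the run):
1. the round pad is pressed and held with its pointer level with its index (within 4 mm) for 0.6 s (z of round_pointer_tip in the frame of round_index_tip between -0.004 and 0.004 m and contact force between the fingers and round_pad above 0.5 N), for 0.6 s.
2. the round corner is released and has sprung back up (value of joint round_tilt below 0.012 rad and contact force between the fingers and round_pad below 0.1 N), for 0.1 s.
3. the square pad is pressed and held with its pointer level with its index (within 4 mm) for 0.6 s (z of square_pointer_tip in the frame of square_index_tip between -0.004 and 0.004 m and contact force between the fingers and square_pad above 0.5 N), for 0.6 s.
At the end, for the whole second after the job is handed in: both corners are sprung fully back up (tilt under 0.012 rad), the indexes are within 4 mm of where they stood, and collar, V-block and marker lie still within 20 mm of where they were (value of joint each of round_tilt, square_tilt below 0.012 rad and distance of each of round_index_tip, square_index_tip from where it was at the start of the episode below 0.004 m and distance of each of collar, v_block, marker from where it was at the start of the episode below 0.02 m and linear speed of each of collar, v_block, marker below 0.02 m/s); the robot touches nothing.
It fails at once if a pointer is pressed more than 9 mm below its index (z of round_pointer_tip in the frame of round_index_tip below -0.009 m or z of square_pointer_tip in the frame of square_index_tip below -0.009 m).
It fails at once if an index is shifted more than 4 mm (distance of any of round_index_tip, square_index_tip from where it was at the start of the episode above 0.004 m).
It fails at once if the collar, V-block or marker is shifted or lifted more than 20 mm (distance of any of collar, v_block, marker from where it was at the start of the episode above 0.02 m).
It also fails if it takes over 64 s, if anything falls off the work surface, if the arm or the gripper's body presses on something with over 40 N, if the wrist force passes 120 N, or if a joint passes its speed limit or range.

## Working session

There is one attempt and no reset: what is moved stays moved. The work goes in short steps, Python scripts to look and compute and a tool call to move; the robot and the scene stay as the last step left them, time stands still between calls to the robot, and variables do not carry over. Pictures are saved under pics/ and viewed, and the job is handed in when it is done.

Besides the shell and the picture viewer there is one more tool, called after ">>>" as name(argument=value, ...) on one line, values as JSON. send_rows: Moves the arm, as the interface text tells. Its arguments: {"type":"object","properties":{"gripper":{"type":"array","items":{"type":"number"}},"xyz":{"type":"array","items":{"type":"array","items":{"type":"number"}}},"delta_rot":{"type":"array","items":{"type":"array","items":{"type":"number"}}}},"required":["gripper","xyz","delta_rot"]}

```bash
mkdir -p pics; python3 - <<'E'
from bench import r
import cv2,pickle
o=r.get_obs(); print(o)
d={}
for n in ["scene","top","wrist"]:
    c=r.read_camera(n); d[n]=c; cv2.imwrite(f"pics/{n}0.png",c["image"])
    print(n,{k:v for k,v in c.items() if k!="image"})
pickle.dump(d,open("c0.pkl","wb"))
E
```

```text
{'t': 0.0, 'joint_pos': array([ 1.22889787,  0.47779898,  0.02233804,  1.55643421, -0.01145691,
        1.10927051, -0.0830869 ]), 'dq': array([-0.0005151 ,  0.00015834, -0.0009713 ,  0.00061132, -0.00131306,
       -0.00029666, -0.00060477]), 'effort': array([ 3.27625539e-04, -5.82862616e+01,  1.53476615e+00, -2.72613323e+01,
       -5.42924716e-02,  1.70353992e-02,  1.52739258e-04]), 'ee_pos': array([ 156.21825235, -656.06927917,  221.68972129]), 'tcp_rot': array([[ 2.31727879e-01, -9.72780478e-01, -5.76415561e-04],
       [-9.72779029e-01, -2.31728534e-01,  1.68721094e-03],
       [-1.77485779e-03,  1.69751158e-04, -9.99998411e-01]]), 'force': array([ 0.7909355 , -0.3503778 ,  0.16678986]), 'torque': array([-0.00389291, -0.0084989 , -0.02793425]), 'gripper_width': 87.73412693206531}
scene {'fx': 536.6108146116037, 'fy': 536.6108146116037, 'cx': 276.2426849566766, 'cy': 214.68170737627594, 'k1': 0.07238146522618556, 'world_from_camera': array([[-8.47360449e-01, -3.33146905e-01,  4.13513493e-01,
         1.77413438e+02],
       [-5.30802625e-01,  5.53580006e-01, -6.41714695e-01,
   
[... 480 characters left out ...]
.01192780e-03,
         2.79775565e+02],
       [ 5.83592848e-03, -7.91597150e-02, -9.96844863e-01,
         1.04447750e+03],
       [ 0.00000000e+00,  0.00000000e+00,  0.00000000e+00,
         1.00000000e+00]])}
wrist {'fx': 289.10305095923053, 'fy': 289.10305095923053, 'cx': 280.9585124828848, 'cy': 211.3283905194157, 'k1': -0.00597414488553438, 'mount': array([[ 9.99999525e-01, -3.87060802e-04, -8.94156901e-04,
         7.95928254e-02],
       [ 5.96135751e-04,  9.68947683e-01,  2.47265106e-01,
        -6.79161588e+01],
       [ 7.70684627e-04, -2.47265522e-01,  9.68947454e-01,
        -1.62567796e+02],
       [ 0.00000000e+00,  0.00000000e+00,  0.00000000e+00,
         1.00000000e+00]])}
```

View pics/scene0.png

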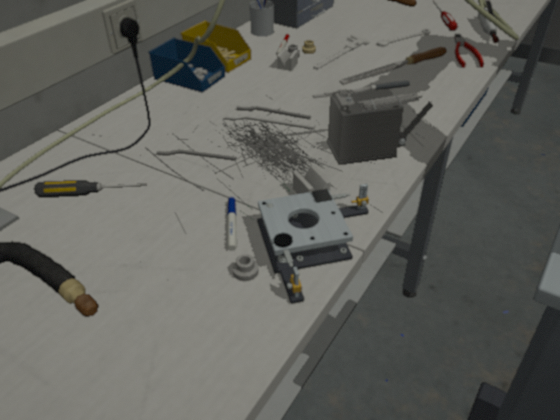

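View pics/top0.png

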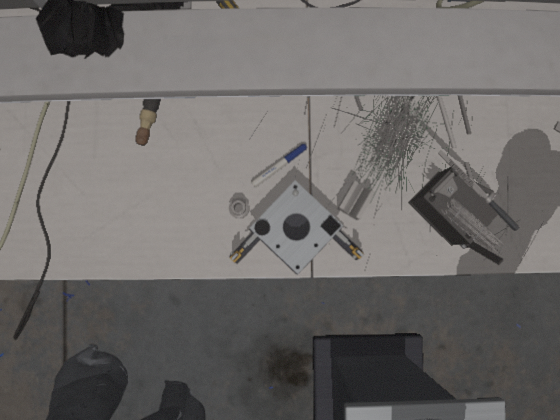

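View pics/wrist0.png

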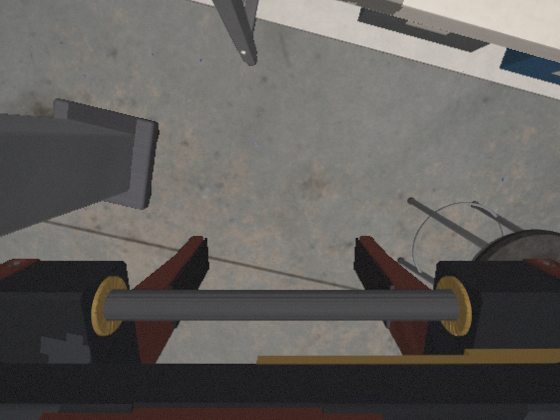

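```bash
cat > h.py <<'E'
import numpy as np,cv2,pickle
def und(c,uv):
    K=np.array([[c["fx"],0,c["cx"]],[0,c["fy"],c["cy"]],[0,0,1]])
    D=np.array([c["k1"],0,0,0,0])
    return cv2.undistortPoints(np.array([[uv]],float),K,D)[0,0]
def ray(c,uv,T=None):
    T=c["world_from_camera"] if T is None else T
    x=und(c,uv); d=T[:3,:3]@np.array([x[0],x[1],1]); return T[:3,3],d/np.linalg.norm(d)
def onz(c,uv,z,T=None):
    o,d=ray(c,uv,T); return o+d*(z-o[2])/d[2]
def tri(rays):
    A=np.zeros((3,3));b=np.zeros(3)
    for o,d in rays:
        P=np.eye(3)-np.outer(d,d);A+=P;b+=P@o
    p=np.linalg.solve(A,b); return p,[np.linalg.norm((np.eye(3)-np.outer(d,d))@(p-o)) for o,d in rays]
def proj(c,P,T=None):
    T=c["world_from_camera"] if T is None else T
    q=np.linalg.inv(T)@np.append(P,1); x,y=q[0]/q[2],q[1]/q[2]; s=1+c["k1"]*(x*x+y*y)
    return np.array([c["fx"]*x*s+c["cx"],c["fy"]*y*s+c["cy"]])
E
python3 - <<'E'
from h import *
d=pickle.load(open("c0.pkl","rb"))
i=d["top"]["image"][170:285,215:380];cv2.imwrite("pics/topc.png",cv2.resize(i,None,fx=4.8,fy=4.8,interpolation=cv2.INTER_CUBIC))
i=d["scene"]["image"][175:310,220:380];cv2.imwrite("pics/scenec.png",cv2.resize(i,None,fx=4.4,fy=4.4,interpolation=cv2.INTER_CUBIC))
E
```

```text
(no output)
```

View pics/topc.png

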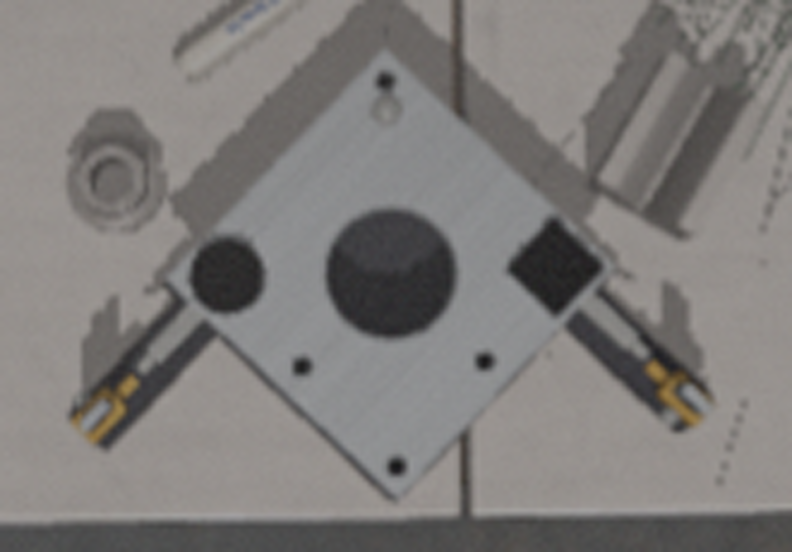

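View pics/scenec.png

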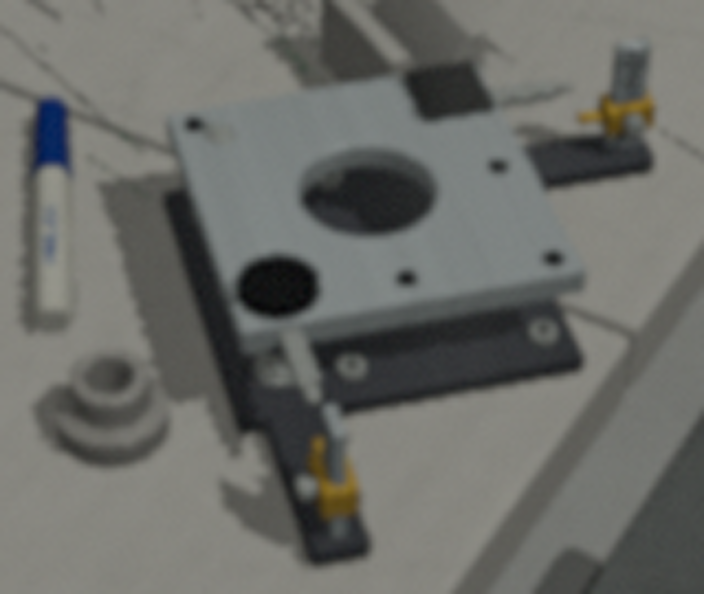

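```bash
python3 - <<'E'
from h import *
d=pickle.load(open("c0.pkl","rb"));t=d["top"];s=d["scene"]
T=lambda x,y:(215+x/4.8-.4,170+y/4.8-.4); S=lambda x,y:(220+x/4.4-.4,175+y/4.4-.4)
R=onz(t,T(227,275),54);Q=onz(t,T(556,266),54);print("top",R,Q,np.linalg.norm(R-Q))
print("scene",onz(s,S(279,286),54),onz(s,S(447,89),54))
for n,a,b in [("r",(136,382),(318,442)),("s",(650,368),(583,117))]:
    print(n,tri([ray(t,T(*a)),ray(s,S(*b))]))
for n,a,b in [("rptr",(143,368),(318,400)),("sptr",(645,357),(570,88))]:
    print(n,tri([ray(t,T(*a)),ray(s,S(*b))]))
# mount
v=Q-R; # from (45,45) to (-45,-45)
ang=np.arctan2(v[1],v[0])-np.arctan2(-90,-90); c=(R+Q)/2
print("yaw",np.degrees(ang),"centre",c)
M=np.array([[np.cos(ang),-np.sin(ang)],[np.sin(ang),np.cos(ang)]])
for n,p in [("rptip",(45,95)),("rindex",(45,99)),("sptip",(-95,-45)),("sindex",(-99,-45)),("pivot",(45,-45)),("ruprt",(45,125))]:
    print(n,c[:2]+M@np.array(p))
print("collar",onz(t,T(112,180),27),"marker",onz(t,(278,165),10),"vb",onz(t,T(645,150),40))
E
```

```text
top [498.32438566 313.01945134  54.        ] [499.89265592 185.89285505  54.        ] 127.13626923092215
scene [493.03785496 317.25924898  54.        ] [495.82401357 190.66936341  54.        ]
r (array([457.58916065, 350.47743975,  25.75923635]), [np.float64(0.08867625201354461), np.float64(0.08867625201360202)])
s (array([459.18548292, 146.14855628,  24.83937946]), [np.float64(0.9605949833933689), np.float64(0.9605949833935605)])
rptr (array([461.8162494 , 346.06770762,  39.92351944]), [np.float64(1.4190140633832775), np.float64(1.4190140633833417)])
sptr (array([463.74491332, 150.14739565,  40.15686023]), [np.float64(0.6442978171935821), np.float64(0.6442978171935438)])
yaw 45.706781365668434 centre [499.10852079 249.4561532   54.        ]
rptip [462.53473442 348.00745025]
rindex [459.67163286 350.80077254]
sptip [464.97700894 150.03261524]
sindex [462.18368664 147.16951368]
pivot [562.74328918 250.24117   ]
ruprt [441.06147269 368.95736744]
collar [537.91212455 359.20213536  27.        ] marker [620.62003174 281.61575516  10.        ] vb [545.64705825 148.44452963  40.        ]
```

```bash
cat >> h.py <<'E'
def pose(az,rr,z,ya):
    a=np.radians(az);y=np.radians(ya);Y=np.array([np.cos(y),np.sin(y),0]);Z=np.array([0,0,-1.]);X=np.cross(Y,Z)
    return np.array([rr*np.cos(a),rr*np.sin(a),z]),np.column_stack([X,Y,Z])
def shift(p0,R0,p1,R1):
    return R0.T@(p1-p0)/1000, cv2.Rodrigues(R0.T@R1)[0].ravel()/np.radians(6)
E
python3 - <<'E'
from h import *
from bench import r
o=r.get_obs();p,R=o["ee_pos"],o["tcp_rot"]
W=[(-60,600,255,217),(-43,540,265,241),(-25,500,265,264),(-6,490,265,288),(11,480,265,312),(26,490,225,336),(36,540,190,360)]
for w in W:
    q,Q=pose(*w);x,a=shift(p,R,q,Q);print(np.round(q),np.round(x,3),np.round(a,2));p,R=q,Q
E
```

```text
[ 300. -520.  255.] [-0.1   -0.171 -0.033] [-0.    0.01 -3.93]
[ 395. -368.  265.] [-0.064 -0.167 -0.01 ] [ 0.  0. -4.]
[ 453. -211.  265.] [-0.025 -0.166  0.   ] [ 0.    0.   -3.83]
[487. -51. 265.] [ 0.017 -0.163  0.   ] [ 0.  0. -4.]
[471.  92. 265.] [ 0.029 -0.141  0.   ] [ 0.  0. -4.]
[440. 215. 225.] [ 0.06  -0.112  0.04 ] [ 0.  0. -4.]
[437. 317. 190.] [ 0.092 -0.045  0.035] [ 0.  0. -4.]
```

>>> send_rows(gripper=[0, 0, 0, 0, 0], xyz=[[-0.02, -0.034, -0.007], [-0.04, -0.068, -0.013], [-0.06, -0.102, -0.02], [-0.08, -0.137, -0.026], [-0.1, -0.171, -0.033]], delta_rot=[[0, 0, -0.8], [0, 0, -1.6], [0, 0, -2.4], [0, 0, -3.2], [0, 0, -4]])

```text
t: 0.57
ee_pos: [300.6, -518.0, 255.6]
tcp_rot: [[0.611, -0.792, -0.0], [-0.792, -0.611, 0.0], [-0.001, -0.0, -1.0]]
force: [-0.1, 0.4, 0.2]
gripper_width: 58.0
```

>>> send_rows(gripper=[0, 0, 0, 0, 0], xyz=[[-0.013, -0.033, -0.002], [-0.026, -0.067, -0.004], [-0.038, -0.1, -0.006], [-0.051, -0.134, -0.008], [-0.064, -0.167, -0.01]], delta_rot=[[0, 0, -0.8], [0, 0, -1.6], [0, 0, -2.4], [0, 0, -3.2], [0, 0, -4]])

```text
t: 0.98
ee_pos: [394.0, -365.7, 265.7]
tcp_rot: [[0.88, -0.475, -0.0], [-0.475, -0.88, 0.0], [-0.0, 0.0, -1.0]]
force: [0.7, 0.1, 0.6]
gripper_width: 24.4
```

>>> send_rows(gripper=[0, 0, 0, 0, 0], xyz=[[-0.005, -0.033, 0], [-0.01, -0.066, 0], [-0.015, -0.1, 0], [-0.02, -0.133, 0], [-0.025, -0.166, 0]], delta_rot=[[0, 0, -0.8], [0, 0, -1.6], [0, 0, -2.3], [0, 0, -3.1], [0, 0, -3.9]])

```text
t: 1.4
ee_pos: [451.0, -208.1, 265.6]
tcp_rot: [[0.996, -0.087, -0.0], [-0.087, -0.996, -0.0], [-0.0, 0.0, -1.0]]
force: [0.3, -0.6, -0.8]
gripper_width: 0.4
```

>>> send_rows(gripper=[0, 0, 0, 0, 0], xyz=[[0.003, -0.033, 0], [0.007, -0.065, 0], [0.01, -0.098, 0], [0.014, -0.13, 0], [0.017, -0.163, 0]], delta_rot=[[0, 0, -0.8], [0, 0, -1.6], [0, 0, -2.4], [0, 0, -3.2], [0, 0, -4]])

```text
t: 1.82
ee_pos: [482.5, -47.7, 265.6]
tcp_rot: [[0.945, 0.326, -0.0], [0.326, -0.945, -0.0], [-0.0, 0.0, -1.0]]
force: [0.5, -0.2, 0.4]
gripper_width: 0.2
```

>>> send_rows(gripper=[0, 0, 0, 0, 0], xyz=[[0.006, -0.028, 0], [0.012, -0.056, 0], [0.018, -0.085, 0], [0.024, -0.113, 0], [0.03, -0.141, 0]], delta_rot=[[0, 0, -0.8], [0, 0, -1.6], [0, 0, -2.4], [0, 0, -3.2], [0, 0, -4]])

```text
t: 2.23
ee_pos: [465.0, 95.4, 265.6]
tcp_rot: [[0.731, 0.682, -0.0], [0.682, -0.731, -0.0], [-0.0, 0.0, -1.0]]
force: [-0.3, -0.5, 0.7]
gripper_width: 0.8
```

>>> send_rows(gripper=[0, 0, 0, 0, 0], xyz=[[0.012, -0.022, 0.008], [0.024, -0.045, 0.016], [0.036, -0.067, 0.024], [0.048, -0.09, 0.032], [0.06, -0.112, 0.04]], delta_rot=[[0, 0, -0.8], [0, 0, -1.6], [0, 0, -2.4], [0, 0, -3.2], [0, 0, -4]])

```text
t: 2.65
ee_pos: [432.9, 218.1, 225.2]
tcp_rot: [[0.39, 0.921, 0.0], [0.921, -0.39, -0.0], [-0.0, 0.0, -1.0]]
force: [0.2, 0.3, -0.9]
gripper_width: 0.4
```

```bash
cat > snap.py <<'E'
import sys
from h import *
from bench import r
n=sys.argv[1]
o=r.get_obs(); w=r.read_camera("wrist"); T=np.eye(4);T[:3,:3]=o["tcp_rot"];T[:3,3]=o["ee_pos"]; w["T"]=T@w["mount"]
d={"o":o,"wrist":w}
for k in sys.argv[2:]: d[k]=r.read_camera(k)
pickle.dump(d,open(n+".pkl","wb")); cv2.imwrite(f"pics/{n}.png",w["image"]); print(o["t"],o["ee_pos"],o["force"],o["tcp_rot"].round(3).tolist())
E
python3 snap.py w1
```

```text
2.65 [432.88885525 218.08855724 225.23852619] [ 0.23589881  0.28931606 -0.85835334] [[0.39, 0.921, 0.0], [0.921, -0.39, -0.0], [-0.0, 0.0, -1.0]]
```

View pics/w1.png

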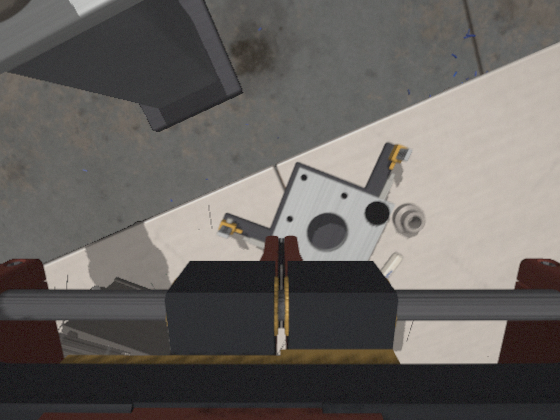

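>>> send_rows(gripper=[0, 0, 0, 0, 0], xyz=[[0.02, -0.004, 0.018], [0.041, -0.008, 0.037], [0.061, -0.012, 0.056], [0.082, -0.016, 0.075], [0.082, -0.016, 0.075]], delta_rot=[[0, 0, -0.96], [0, 0, -1.92], [0, 0, -2.88], [0, 0, -3.83], [0, 0, -3.83]])

```text
t: 3.12
ee_pos: [449.6, 301.0, 147.3]
tcp_rot: [[-0.003, 1.0, -0.005], [1.0, 0.003, 0.001], [0.001, -0.005, -1.0]]
force: [0.1, -0.2, 0.1]
gripper_width: 0.6
```

```bash
python3 snap.py w2
```

```text
3.1167 [449.59716422 300.99448901 147.32754091] [ 0.05127279 -0.23782157  0.14507452] [[-0.003, 1.0, -0.005], [1.0, 0.003, 0.001], [0.001, -0.005, -1.0]]
```

View pics/w2.png

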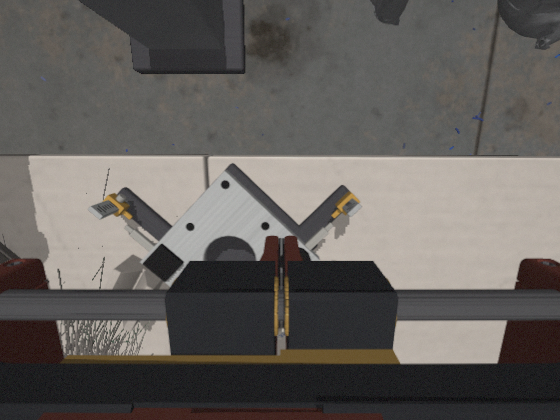

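>>> send_rows(gripper=[0, 0, 0, 0, 0], xyz=[[-0.01, -0.002, 0], [-0.02, -0.004, 0], [-0.03, -0.006, 0], [-0.04, -0.008, 0], [-0.05, -0.01, 0]], delta_rot=[[-1.1, 0, 0], [-2.2, 0, 0], [-3.3, 0, 0], [-4.4, 0, 0], [-5.5, 0, 0]])

```text
t: 3.58
ee_pos: [442.4, 250.0, 151.7]
tcp_rot: [[0.011, 0.865, 0.502], [1.0, -0.007, -0.009], [-0.005, 0.502, -0.865]]
force: [0.4, 0.2, -0.6]
gripper_width: 0.5
```

>>> send_rows(gripper=[0, 0, 0, 0, 0], xyz=[[0, 0, 0], [0, 0, 0], [0, 0, 0], [0, 0, 0], [0, 0, 0]], delta_rot=[[-1.1, 0, 0], [-1.1, 0, 0], [-1.1, 0, 0], [-1.1, 0, 0], [-1.1, 0, 0]])

```text
t: 4.0
ee_pos: [443.3, 251.4, 150.9]
tcp_rot: [[0.01, 0.805, 0.593], [1.0, -0.005, -0.011], [-0.006, 0.593, -0.805]]
force: [-0.2, 0.0, 0.1]
gripper_width: 0.6
```

```bash
python3 snap.py w3 scene; python3 - <<'E'
from h import *
i=pickle.load(open("w3.pkl","rb"))["scene"]["image"];cv2.imwrite("pics/s3.png",i)
E
```

```text
4.0 [443.29839595 251.43202126 150.86416976] [-0.15297494  0.0280863   0.13717304] [[0.01, 0.805, 0.593], [1.0, -0.005, -0.011], [-0.006, 0.593, -0.805]]
```

View pics/w3.png

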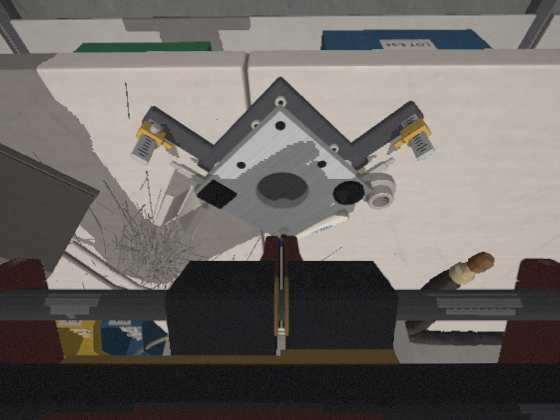

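View pics/s3.png

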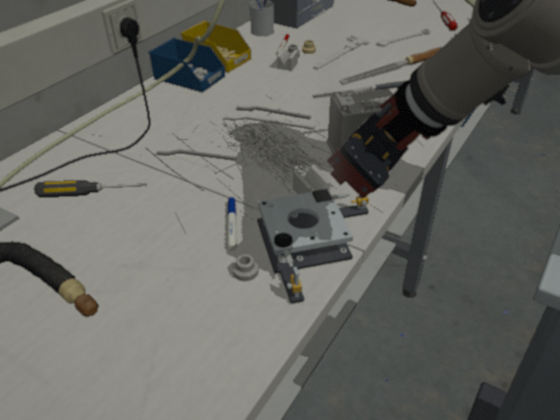

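```bash
python3 - <<'E'
from h import *
i=pickle.load(open("w3.pkl","rb"))["wrist"]["image"]
z=lambda im,x,y:cv2.resize(im[y:y+75,x:x+100],None,fx=4,fy=4,interpolation=cv2.INTER_CUBIC)
j=pickle.load(open("w2.pkl","rb"))["wrist"]["image"]
a=np.hstack([z(i,110,110),z(i,350,110)]);b=np.hstack([z(j,80,180),z(j,290,180)])
cv2.imwrite("pics/z3.png",np.vstack([a,b]))
E
```

```text
(no output)
```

View pics/z3.png

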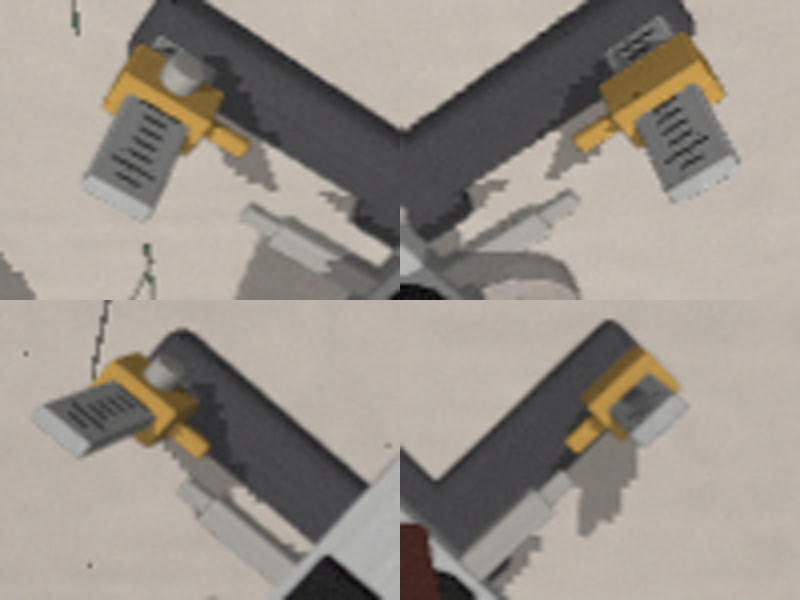

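```bash
python3 - <<'E'
from h import *
a=pickle.load(open("w3.pkl","rb"))["wrist"];b=pickle.load(open("w2.pkl","rb"))["wrist"]
L3=lambda x,y:(110+x/4-.4,110+y/4-.4);R3=lambda x,y:(350+(x-400)/4-.4,110+y/4-.4)
L2=lambda x,y:(80+x/4-.4,180+(y-300)/4-.4);R2=lambda x,y:(290+(x-400)/4-.4,180+(y-300)/4-.4)
for n,p,q in [("sidx",L3(245,148),L2(203,450)),("sptr",L3(246,212),L2(184,488)),("ridx",R3(580,143),R2(573,443)),("rptr",R3(575,199),R2(562,478))]:
    P,e=tri([ray(a,p,a["T"]),ray(b,q,b["T"])]);print(n,P.round(1),np.round(e,1))
# single-view: pointer at z=44, index same gap geometry
for n,p,ps in [("s",L3(246,212),L3(245,148)),("r",R3(575,199),R3(580,143))]:
    P=onz(a,p,44,a["T"]); print(n,P.round(1))
    out=np.array([-.7,-.716]) if n=="s" else np.array([-.716,.7])
    for z in range(18,36,2):
        Q=onz(a,ps,z,a["T"]);print(z,((Q-P)[:2]@out).round(1),((Q-P)[:2]@np.array([-out[1],out[0]])).round(1),end=" | ")
    print()
# pads in w3
print(onz(a,(217,194),54,a["T"]),onz(a,(348.5,192.5),54,a["T"]))
E
```

```text
sidx [460.8 148.9  27.7] [0.2 0.2]
sptr [465.9 151.8  43.9] [0.1 0.1]
ridx [457.6 352.9  31.7] [0.2 0.2]
rptr [462.  348.8  46. ] [0.6 0.6]
s [465.8 151.9  44. ]
18 3.6 7.0 | 20 4.0 5.2 | 22 4.4 3.4 | 24 4.8 1.6 | 26 5.2 -0.2 | 28 5.6 -2.0 | 30 6.0 -3.8 | 32 6.3 -5.6 | 34 6.7 -7.4 | 
r [463.4 350.3  44. ]
18 2.7 -9.8 | 20 3.1 -8.1 | 22 3.6 -6.3 | 24 4.0 -4.5 | 26 4.5 -2.8 | 28 5.0 -1.0 | 30 5.4 0.8 | 32 5.9 2.5 | 34 6.3 4.3 | 
[496.80537502 189.10081138  54.        ] [495.47478868 314.63526022  54.        ]
```

```bash
python3 - <<'E'
from h import *
from bench import r
o=r.get_obs();p,R=o["ee_pos"],o["tcp_rot"]
Q=pose(0,1,0,0)[1]
x,a=shift(p,R,np.array([496,314.5,75]),Q);print(x.round(4),a.round(2))
E
```

```text
[ 0.064  -0.0028  0.0914] [ 6.06  0.08 -0.08]
```

>>> send_rows(gripper=[0, 0, 0, 0, 0], xyz=[[0.013, 0, 0.016], [0.026, -0.001, 0.033], [0.039, -0.002, 0.05], [0.052, -0.002, 0.066], [0.058, -0.0025, 0.083]], delta_rot=[[1.1, 0, 0], [2.2, 0, 0], [3.3, 0, 0], [4.4, 0.05, -0.05], [5.5, 0.08, -0.08]])

```text
t: 4.52
ee_pos: [491.4, 311.7, 82.5]
tcp_rot: [[-0.003, 0.997, 0.079], [1.0, 0.003, 0.004], [0.004, 0.079, -0.997]]
force: [0.3, 1.9, -0.4]
gripper_width: 0.2
```

```bash
python3 - <<'E'
from h import *
from bench import r
o=r.get_obs();p,R=o["ee_pos"],o["tcp_rot"];print(p)
Q=pose(0,1,0,0)[1]
x,a=shift(p,R,np.array([496,314.5,66]),Q);print(x.round(4),a.round(2))
E
```

```text
[491.41049742 311.68906791  82.54658878]
[0.0027 0.0033 0.0169] [ 0.76 -0.04  0.03]
```

>>> send_rows(gripper=[0, 0, 0, 0, 0], xyz=[[0.0015, 0.0015, 0.005], [0.0027, 0.0033, 0.012], [0.0027, 0.0033, 0.017], [0.0027, 0.0033, 0.017], [0.0027, 0.0033, 0.017]], delta_rot=[[0.4, 0, 0], [0.7, -0.04, 0.03], [0.7, -0.04, 0.03], [0.7, -0.04, 0.03], [0.7, -0.04, 0.03]])

```text
t: 4.93
ee_pos: [494.2, 311.3, 64.5]
tcp_rot: [[0.001, 1.0, 0.01], [1.0, -0.001, -0.006], [-0.006, 0.01, -1.0]]
force: [0.5, 1.0, -0.3]
gripper_width: 0.6
```

```bash
python3 snap.py w4 scene; python3 - <<'E'
from h import *
i=pickle.load(open("w4.pkl","rb"))["scene"]["image"][175:310,220:380];cv2.imwrite("pics/s4.png",cv2.resize(i,None,fx=4.4,fy=4.4,interpolation=cv2.INTER_CUBIC))
E
```

```text
4.9333 [494.22249195 311.34393726  64.49819885] [ 0.48483456  0.95878905 -0.25648441] [[0.001, 1.0, 0.01], [1.0, -0.001, -0.006], [-0.006, 0.01, -1.0]]
```

View pics/w4.png

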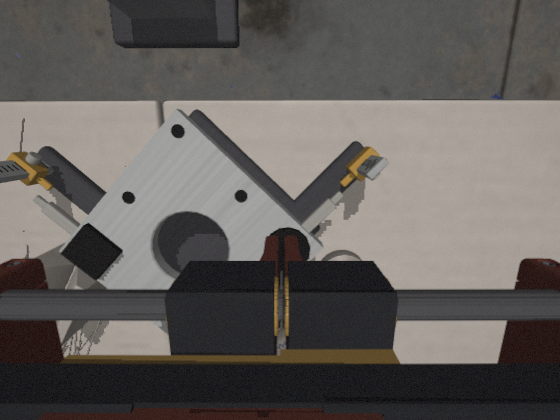

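View pics/s4.png

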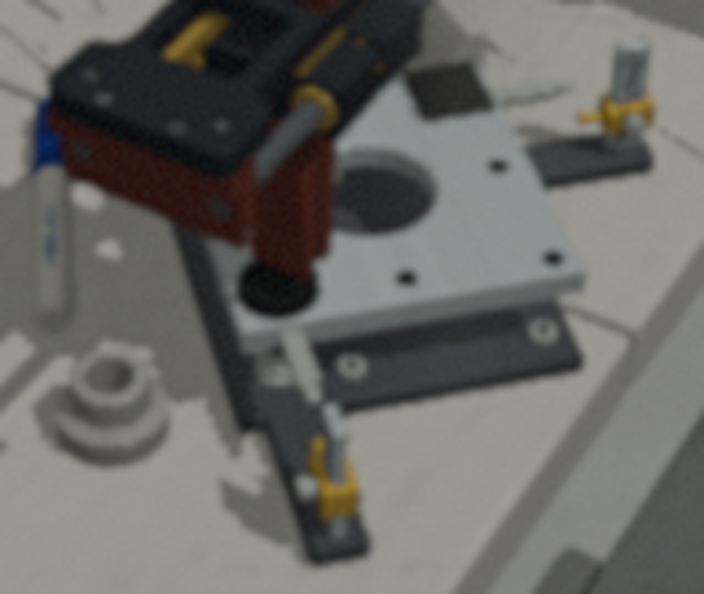

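>>> send_rows(gripper=[0, 0, 0, 0, 0], xyz=[[0.003, 0.002, 0.002], [0.003, 0.002, 0.004], [0.003, 0.002, 0.006], [0.003, 0.002, 0.007], [0.003, 0.002, 0.007]], delta_rot=[[0, 0, 0], [0, 0, 0], [0, 0, 0], [0, 0, 0], [0, 0, 0]])

```text
t: 5.45
ee_pos: [496.6, 314.4, 57.3]
tcp_rot: [[0.001, 1.0, 0.01], [1.0, -0.001, -0.007], [-0.007, 0.01, -1.0]]
force: [0.3, -0.3, -0.3]
gripper_width: 0.5
```

>>> send_rows(gripper=[0, 0, 0, 0, 0], xyz=[[0, 0, 0.001], [0, 0, 0.002], [0, 0, 0.003], [0, 0, 0.004], [0, 0, 0.005]], delta_rot=[[0, 0, 0], [0, 0, 0], [0, 0, 0], [0, 0, 0], [0, 0, 0]])

```text
t: 5.87
ee_pos: [497.0, 314.7, 52.7]
tcp_rot: [[0.002, 1.0, 0.011], [1.0, -0.002, -0.006], [-0.006, 0.011, -1.0]]
force: [-0.8, -0.0, 2.2]
gripper_width: 0.4
```

>>> send_rows(gripper=[0, 0, 0, 0, 0], xyz=[[0, 0, 0.001], [0, 0, 0.002], [0, 0, 0.003], [0, 0, 0.004], [0, 0, 0.005]], delta_rot=[[0, 0, 0], [0, 0, 0], [0, 0, 0], [0, 0, 0], [0, 0, 0]])

```text
t: 6.28
ee_pos: [496.9, 315.0, 47.8]
tcp_rot: [[0.001, 1.0, 0.011], [1.0, -0.001, -0.005], [-0.005, 0.011, -1.0]]
force: [-1.8, 0.0, 5.5]
gripper_width: 0.4
```

```bash
cat > chk.py <<'E'
import sys
from h import *
n=sys.argv[1]; wx,wy=int(sys.argv[2]),int(sys.argv[3]); sx,sy=int(sys.argv[4]),int(sys.argv[5])
d=pickle.load(open(n+".pkl","rb"));d0=pickle.load(open(sys.argv[6]+".pkl","rb"))
z=lambda im,x,y,f:cv2.resize(im[y:y+int(300/f),x:x+int(400/f)],(400,300),interpolation=cv2.INTER_CUBIC)
cv2.imwrite(f"pics/{n}c.png",np.vstack([np.hstack([z(q["wrist"]["image"],wx,wy,4),z(q["scene"]["image"],sx,sy,8)]) for q in (d0,d)]))
E
python3 snap.py w5 scene; python3 chk.py w5 285 150 270 245 w4
```

```text
6.2833 [496.86128587 314.98975137  47.79860905] [-1.76706815  0.03882155  5.47000219] [[0.001, 1.0, 0.011], [1.0, -0.001, -0.005], [-0.005, 0.011, -1.0]]
```

View pics/w5c.png

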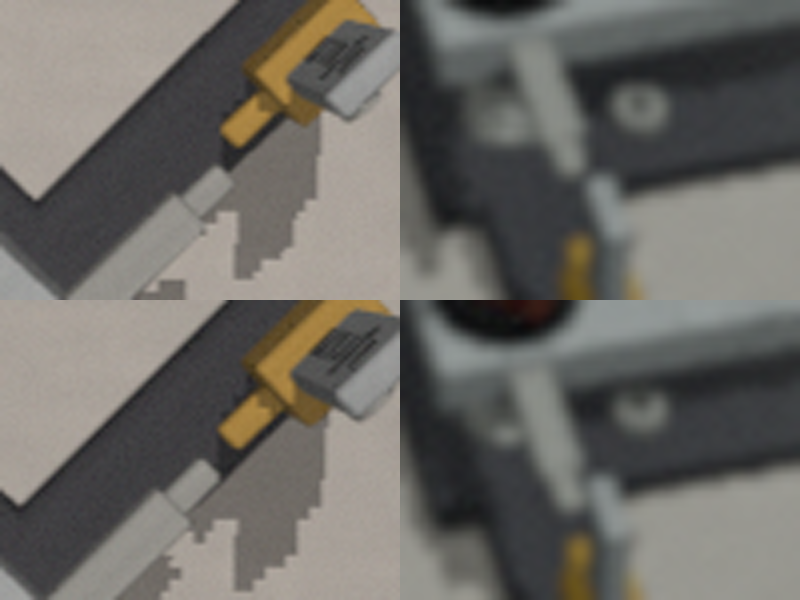

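```bash
cat > lat.py <<'E'
from h import *
def lat(name,pp,pi,off,which,zs=np.arange(10,50,.1)):
    w=pickle.load(open(name+".pkl","rb"))["wrist"]
    f=lambda q:(off[0]+q[0]/4-.4,off[1]+q[1]/4-.4)
    ang=np.radians(45.7) if 1 else 0
    n=np.array([np.cos(ang),np.sin(ang)]) if which=="r" else np.array([-np.sin(ang),np.cos(ang)])
    out=np.array([-n[1],n[0]]) if which=="r" else -np.array([n[1],-n[0]])
    A=lambda q,z:onz(w,f(q),z,w["T"])[:2]
    a=np.polyfit([20,50],[A(pp,20)@n,A(pp,50)@n],1); b=np.polyfit([20,50],[A(pi,20)@n,A(pi,50)@n],1)
    return a,b
def dz(name,pp,pi,off,which,zi):
    a,b=lat(name,pp,pi,off,which); zp=(np.polyval(b,zi)-a[1])/a[0]
    print(name,"z ptr - idx =",round(zp-zi,2),"mm per zoom px",round(abs(1/a[0]*.6/4),2))
E
python3 - <<'E'
from lat import *
for zi in (27,29,31):
    dz("w4",(223,177),(227,139),(285,150),"r",zi)
    dz("w5",(212,170),(228,140),(285,150),"r",zi)
E
```

```text
w4 z ptr - idx = 15.44 mm per zoom px 0.52
w5 z ptr - idx = 6.27 mm per zoom px 0.54
w4 z ptr - idx = 15.28 mm per zoom px 0.52
w5 z ptr - idx = 6.2 mm per zoom px 0.54
w4 z ptr - idx = 15.13 mm per zoom px 0.52
w5 z ptr - idx = 6.14 mm per zoom px 0.54
```

>>> send_rows(gripper=[0, 0, 0, 0, 0], xyz=[[0, 0, 0.001], [0, 0, 0.002], [0, 0, 0.003], [0, 0, 0.0035], [0, 0, 0.0035]], delta_rot=[[0, 0, 0], [0, 0, 0], [0, 0, 0], [0, 0, 0], [0, 0, 0]])

```text
t: 6.8
ee_pos: [496.9, 315.1, 44.4]
tcp_rot: [[0.001, 1.0, 0.011], [1.0, -0.001, -0.005], [-0.005, 0.011, -1.0]]
force: [-2.5, 0.1, 6.6]
gripper_width: 0.1
```

```bash
python3 snap.py w6 scene; python3 chk.py w6 285 150 270 245 w5
```

```text
6.8 [496.87016599 315.11601983  44.44353713] [-2.54764717  0.13482647  6.58828432] [[0.001, 1.0, 0.011], [1.0, -0.001, -0.005], [-0.005, 0.011, -1.0]]
```

View pics/w6c.png

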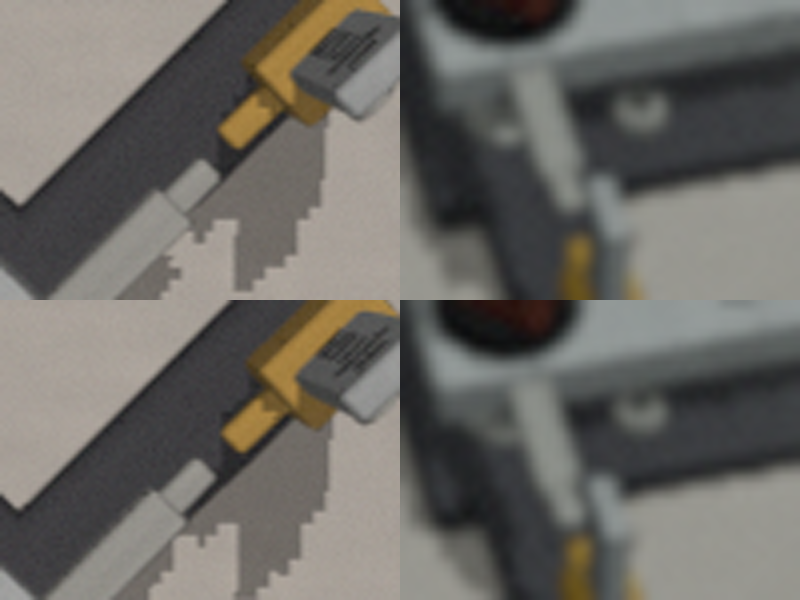

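```bash
python3 - <<'E'
from lat import *
dz("w6",(207,169),(231,143),(285,150),"r",29)
E
```

```text
w6 z ptr - idx = 1.24 mm per zoom px 0.55
```

>>> send_rows(gripper=[0, 0, 0, 0, 0], xyz=[[0, 0, 0.0005], [0, 0, 0.0005], [0, 0, 0.0005], [0, 0, 0.0005], [0, 0, 0.0005]], delta_rot=[[0, 0, 0], [0, 0, 0], [0, 0, 0], [0, 0, 0], [0, 0, 0]])

```text
t: 7.32
ee_pos: [496.9, 315.1, 44.1]
tcp_rot: [[0.001, 1.0, 0.011], [1.0, -0.001, -0.005], [-0.005, 0.011, -1.0]]
force: [-1.1, 0.4, 7.6]
gripper_width: 0.4
```

>>> send_rows(gripper=[0, 0, 0, 0, 0], xyz=[[0, 0, 0], [0, 0, 0], [0, 0, 0], [0, 0, 0], [0, 0, 0]], delta_rot=[[0, 0, 0], [0, 0, 0], [0, 0, 0], [0, 0, 0], [0, 0, 0]])

```text
t: 7.73
ee_pos: [496.9, 315.2, 44.1]
tcp_rot: [[0.001, 1.0, 0.011], [1.0, -0.001, -0.005], [-0.005, 0.011, -1.0]]
force: [-1.8, 1.3, 7.2]
gripper_width: 0.6
```

>>> send_rows(gripper=[0, 0, 0, 0, 0], xyz=[[0, 0, 0], [0, 0, 0], [0, 0, 0], [0, 0, 0], [0, 0, 0]], delta_rot=[[0, 0, 0], [0, 0, 0], [0, 0, 0], [0, 0, 0], [0, 0, 0]])

```text
t: 8.15
ee_pos: [496.9, 315.1, 44.1]
tcp_rot: [[0.001, 1.0, 0.011], [1.0, -0.001, -0.005], [-0.005, 0.011, -1.0]]
force: [-2.5, 0.4, 8.1]
gripper_width: 0.6
```

```bash
python3 snap.py w7 scene; python3 chk.py w7 285 150 270 245 w4
```

```text
8.15 [496.88304273 315.12326301  44.0830101 ] [-2.51241841  0.42056546  8.12685481] [[0.001, 1.0, 0.011], [1.0, -0.001, -0.005], [-0.005, 0.011, -1.0]]
```

View pics/w7c.png

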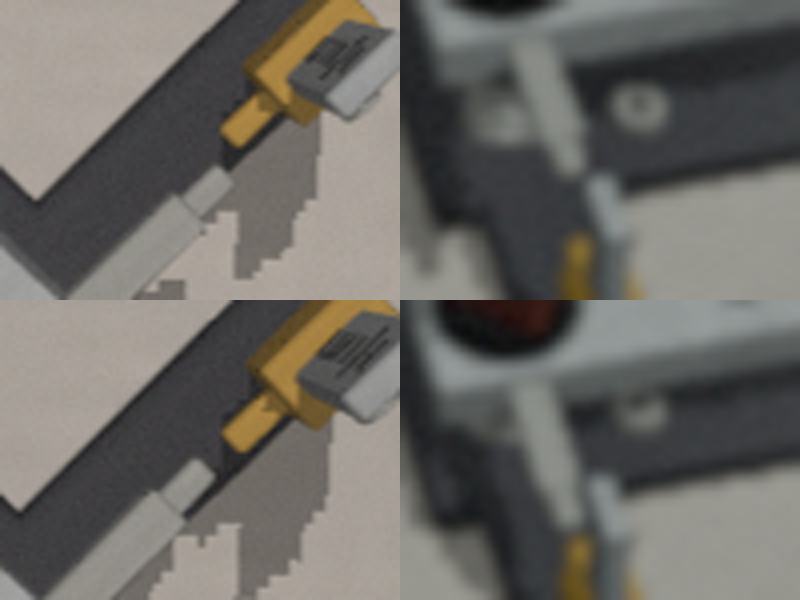

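```bash
python3 - <<'E'
from h import *
from lat import dz
dz("w7",(207,169),(231,143),(285,150),"r",29)
s=pickle.load(open("w7.pkl","rb"))["scene"]
for dzz in (15,10,5,2,0,-2,-4):
    P=np.array([462,349,29+dzz]);Q=np.array([462,349,29])+4*np.array([-.716,.7,0]);print(dzz,(8*(proj(s,Q)-proj(s,P))).round(1))
E
```

```text
w7 z ptr - idx = 1.23 mm per zoom px 0.55
15 [ 5.4 72.2]
10 [ 5.4 53. ]
5 [ 5.5 34.1]
2 [ 5.5 22.8]
0 [ 5.5 15.3]
-2 [5.5 7.8]
-4 [5.5 0.3]
```

>>> send_rows(gripper=[0, 0, 0, 0, 0], xyz=[[0, 0, 0.0006], [0, 0, 0.0006], [0, 0, 0.0006], [0, 0, 0.0006], [0, 0, 0.0006]], delta_rot=[[0, 0, 0], [0, 0, 0], [0, 0, 0], [0, 0, 0], [0, 0, 0]])

```text
t: 8.67
ee_pos: [496.9, 315.2, 43.5]
tcp_rot: [[0.001, 1.0, 0.011], [1.0, -0.001, -0.005], [-0.005, 0.011, -1.0]]
force: [-2.5, 0.5, 7.5]
gripper_width: 0.5
```

>>> send_rows(gripper=[0, 0, 0, 0, 0], xyz=[[0, 0, 0], [0, 0, 0], [0, 0, 0], [0, 0, 0], [0, 0, 0]], delta_rot=[[0, 0, 0], [0, 0, 0], [0, 0, 0], [0, 0, 0], [0, 0, 0]])

```text
t: 9.08
ee_pos: [496.9, 315.2, 43.5]
tcp_rot: [[0.001, 1.0, 0.011], [1.0, -0.001, -0.005], [-0.005, 0.011, -1.0]]
force: [-2.5, 0.4, 6.9]
gripper_width: 0.5
```

>>> send_rows(gripper=[0, 0, 0, 0, 0], xyz=[[0, 0, 0], [0, 0, 0], [0, 0, 0], [0, 0, 0], [0, 0, 0]], delta_rot=[[0, 0, 0], [0, 0, 0], [0, 0, 0], [0, 0, 0], [0, 0, 0]])

```text
t: 9.5
ee_pos: [496.9, 315.2, 43.5]
tcp_rot: [[0.001, 1.0, 0.011], [1.0, -0.001, -0.005], [-0.005, 0.011, -1.0]]
force: [-2.3, 0.7, 7.4]
gripper_width: 0.2
```

>>> send_rows(gripper=[0, 0, 0, 0, 0], xyz=[[0, 0, -0.004], [0, 0, -0.009], [0, 0, -0.015], [0, 0, -0.021], [0, 0, -0.027]], delta_rot=[[0, 0, 0], [0, 0, 0], [0, 0, 0], [0, 0, 0], [0, 0, 0]])

```text
t: 9.92
ee_pos: [496.7, 314.1, 70.2]
tcp_rot: [[0.002, 1.0, 0.01], [1.0, -0.002, -0.007], [-0.007, 0.01, -1.0]]
force: [0.2, -0.1, 0.1]
gripper_width: 0.4
```

```bash
python3 snap.py w8 scene; python3 chk.py w8 285 150 270 245 w4;  python3 - <<'E'
from h import *
from bench import r
o=r.get_obs();p,R=o["ee_pos"],o["tcp_rot"]
Q=pose(0,1,0,0)[1]
x,a=shift(p,R,np.array([497.5,188.5,66]),Q);print(x.round(4),a.round(2))
E
```

```text
9.9167 [496.72388927 314.13633946  70.19405497] [ 0.2363847  -0.05320961  0.0536296 ] [[0.002, 1.0, 0.01], [1.0, -0.002, -0.007], [-0.007, 0.01, -1.0]]
[-0.1262  0.0004  0.0056] [ 0.11  0.05 -0.02]
```

View pics/w8c.png

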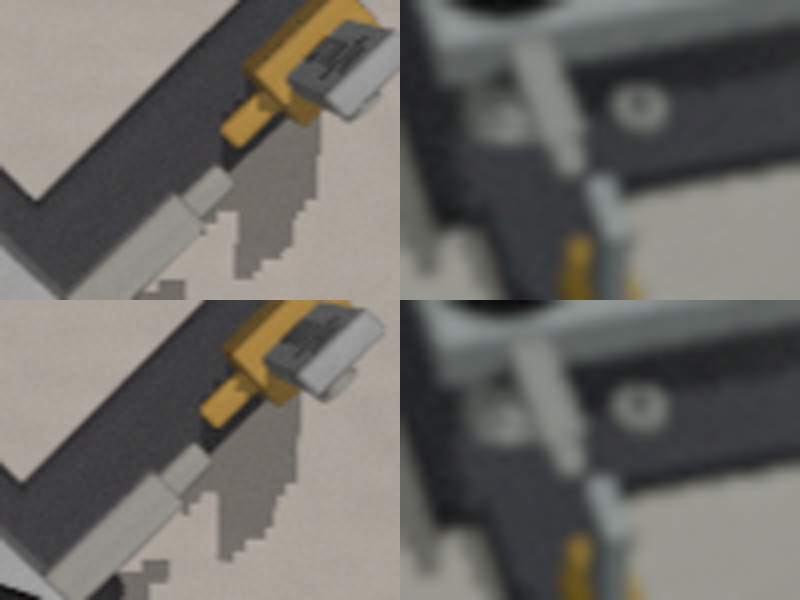

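The round corner is back at its rest height. Next, the square pad.

>>> send_rows(gripper=[0, 0, 0, 0, 0], xyz=[[-0.03, 0, 0], [-0.06, 0, 0], [-0.09, 0, 0], [-0.115, 0, 0.002], [-0.126, 0, 0.005]], delta_rot=[[0, 0, 0], [0, 0, 0], [0.1, 0.05, 0], [0.1, 0.05, 0], [0.1, 0.05, 0]])

```text
t: 10.43
ee_pos: [496.8, 184.2, 65.1]
tcp_rot: [[0.006, 1.0, -0.001], [1.0, -0.006, -0.004], [-0.004, -0.001, -1.0]]
force: [-0.4, 0.1, 0.5]
gripper_width: 0.4
```

>>> send_rows(gripper=[0, 0, 0, 0, 0], xyz=[[0, 0, 0], [0, 0, 0], [0, 0, 0], [0, 0, 0], [0, 0, 0]], delta_rot=[[0, 0, 0], [0, 0, 0], [0, 0, 0], [0, 0, 0], [0, 0, 0]])

```text
t: 10.85
ee_pos: [496.4, 190.5, 66.0]
tcp_rot: [[-0.001, 1.0, 0.0], [1.0, 0.001, 0.0], [0.0, 0.0, -1.0]]
force: [-0.5, -0.3, 0.5]
gripper_width: 0.3
```

```bash
python3 snap.py x4 scene; python3 chk.py x4 180 150 340 175 w3; python3 - <<'E'
from h import *
i=pickle.load(open("x4.pkl","rb"))["scene"]["image"][175:310,220:380];cv2.imwrite("pics/sx4.png",cv2.resize(i,None,fx=4.4,fy=4.4,interpolation=cv2.INTER_CUBIC))
E
```

```text
10.85 [496.40972355 190.49960572  66.00238244] [-0.52213329 -0.27110781  0.49190163] [[-0.001, 1.0, 0.0], [1.0, 0.001, 0.0], [0.0, 0.0, -1.0]]
```

View pics/x4.png

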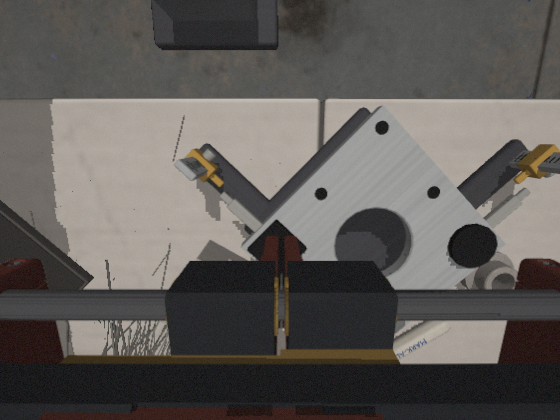

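View pics/sx4.png

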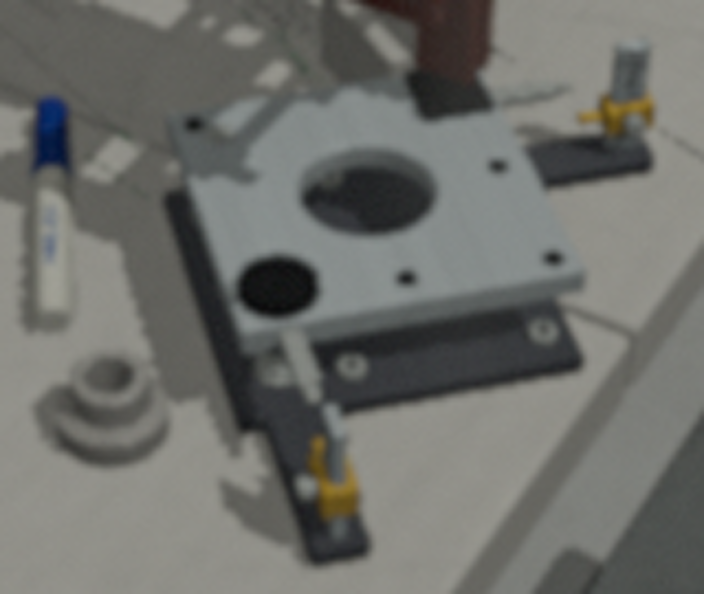

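View pics/x4c.png

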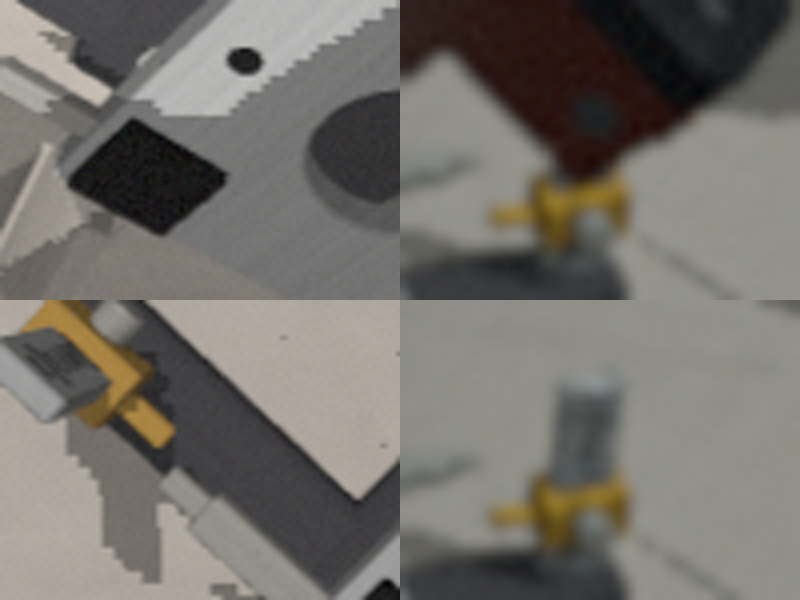

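```bash
python3 - <<'E'
from lat import *
for zi in (25,27,29): dz("x4",(171,177),(166,139),(180,150),"s",zi)
w=pickle.load(open("x4.pkl","rb"))["wrist"]
print(onz(w,(277,221),54,w["T"]))
E
```

```text
x4 z ptr - idx = 16.08 mm per zoom px 0.53
x4 z ptr - idx = 15.92 mm per zoom px 0.53
x4 z ptr - idx = 15.76 mm per zoom px 0.53
[480.56386772 188.16985086  54.        ]
```

>>> send_rows(gripper=[0, 0, 0, 0, 0], xyz=[[-0.002, 0.001, 0.003], [-0.002, 0.001, 0.006], [-0.002, 0.001, 0.009], [-0.002, 0.001, 0.011], [-0.002, 0.001, 0.012]], delta_rot=[[0, 0, 0], [0, 0, 0], [0, 0, 0], [0, 0, 0], [0, 0, 0]])

```text
t: 11.37
ee_pos: [497.3, 186.3, 53.3]
tcp_rot: [[0.002, 1.0, -0.001], [1.0, -0.002, -0.001], [-0.001, -0.001, -1.0]]
force: [-0.9, -1.3, 2.4]
gripper_width: 0.3
```

>>> send_rows(gripper=[0, 0, 0, 0, 0], xyz=[[0, 0, 0.001], [0, 0, 0.002], [0, 0, 0.003], [0, 0, 0.004], [0, 0, 0.005]], delta_rot=[[0, 0, 0], [0, 0, 0], [0, 0, 0], [0, 0, 0], [0, 0, 0]])

```text
t: 11.78
ee_pos: [497.2, 186.1, 48.7]
tcp_rot: [[0.002, 1.0, -0.0], [1.0, -0.002, -0.002], [-0.002, -0.0, -1.0]]
force: [-3.8, -2.6, 5.6]
gripper_width: 0.8
```

```bash
python3 snap.py x5 scene; python3 chk.py x5 180 150 340 175 x4
```

```text
11.7833 [497.23751944 186.12591158  48.66965797] [-3.79126504 -2.61061932  5.55927531] [[0.002, 1.0, -0.0], [1.0, -0.002, -0.002], [-0.002, -0.0, -1.0]]
```

View pics/x5c.png

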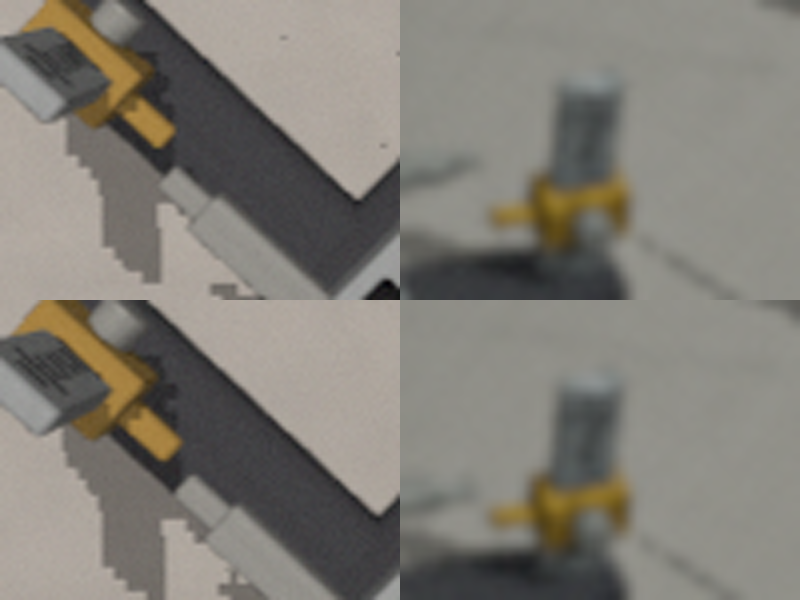

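```bash
python3 - <<'E'
from h import *
from lat import dz
dz("x5",(186,185),(174,151),(180,150),"s",28)
s=pickle.load(open("x5.pkl","rb"))["scene"]
for z in (16,12,8,6,4,2,0,-2):
    P=np.array([465.9,151.8,28+z]);Q=np.array([465.9,151.8,28])+4*np.array([-.7,-.716,0]);print(z,(8*(proj(s,Q)-proj(s,P))).round(1))
E
```

```text
x5 z ptr - idx = 10.13 mm per zoom px 0.54
16 [12.4 55.7]
12 [13.7 40.9]
8 [15.1 26.2]
6 [15.7 18.9]
4 [16.4 11.6]
2 [17.   4.3]
0 [17.7 -3. ]
-2 [ 18.3 -10.2]
```

>>> send_rows(gripper=[0, 0, 0, 0, 0], xyz=[[0, 0, 0.001], [0, 0, 0.002], [0, 0, 0.003], [0, 0, 0.004], [0, 0, 0.004]], delta_rot=[[0, 0, 0], [0, 0, 0], [0, 0, 0], [0, 0, 0], [0, 0, 0]])

```text
t: 12.3
ee_pos: [497.2, 186.1, 44.7]
tcp_rot: [[0.002, 1.0, -0.001], [1.0, -0.002, -0.002], [-0.002, -0.001, -1.0]]
force: [-3.8, -3.5, 6.5]
gripper_width: 0.2
```

```bash
python3 snap.py x6 scene; python3 chk.py x6 180 150 340 175 x5
```

```text
12.3 [497.2399651  186.08534798  44.68171993] [-3.75736525 -3.45910051  6.45986191] [[0.002, 1.0, -0.001], [1.0, -0.002, -0.002], [-0.002, -0.001, -1.0]]
```

View pics/x6c.png

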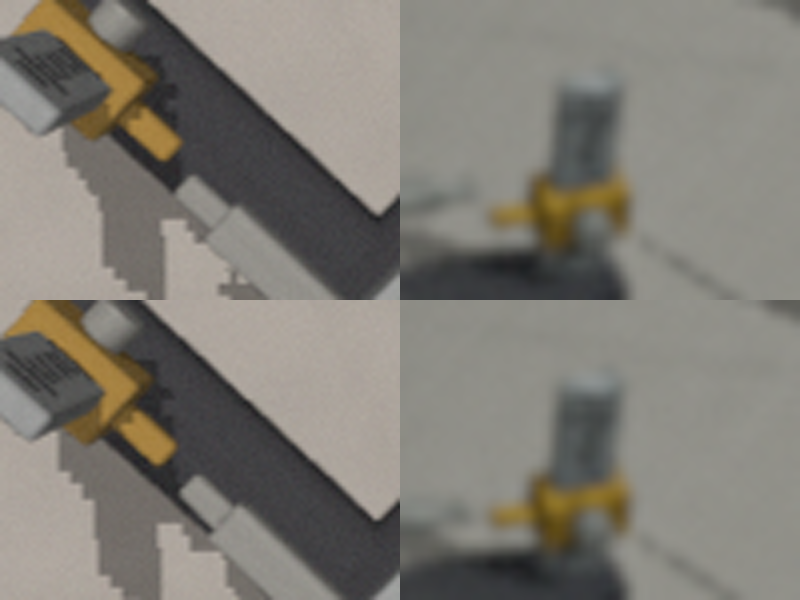

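```bash
python3 - <<'E'
from lat import dz
dz("x6",(189,185),(168,157),(180,150),"s",28)
E
```

```text
x6 z ptr - idx = 3.82 mm per zoom px 0.54
```

Both views put the pointer about 3.5 mm above the index, so I need roughly 2 mm more at the foot.

>>> send_rows(gripper=[0, 0, 0, 0, 0], xyz=[[0, 0, 0.001], [0, 0, 0.002], [0, 0, 0.002], [0, 0, 0.002], [0, 0, 0.002]], delta_rot=[[0, 0, 0], [0, 0, 0], [0, 0, 0], [0, 0, 0], [0, 0, 0]])

```text
t: 12.82
ee_pos: [497.3, 186.1, 42.9]
tcp_rot: [[0.002, 1.0, -0.0], [1.0, -0.002, -0.002], [-0.002, -0.0, -1.0]]
force: [-3.3, -2.9, 8.2]
gripper_width: 0.6
```

```bash
python3 snap.py x7 scene; python3 chk.py x7 180 150 340 175 x6
```

```text
12.8167 [497.29030406 186.07960032  42.85517316] [-3.33385963 -2.91198527  8.20859457] [[0.002, 1.0, -0.0], [1.0, -0.002, -0.002], [-0.002, -0.0, -1.0]]
```

View pics/x7c.png

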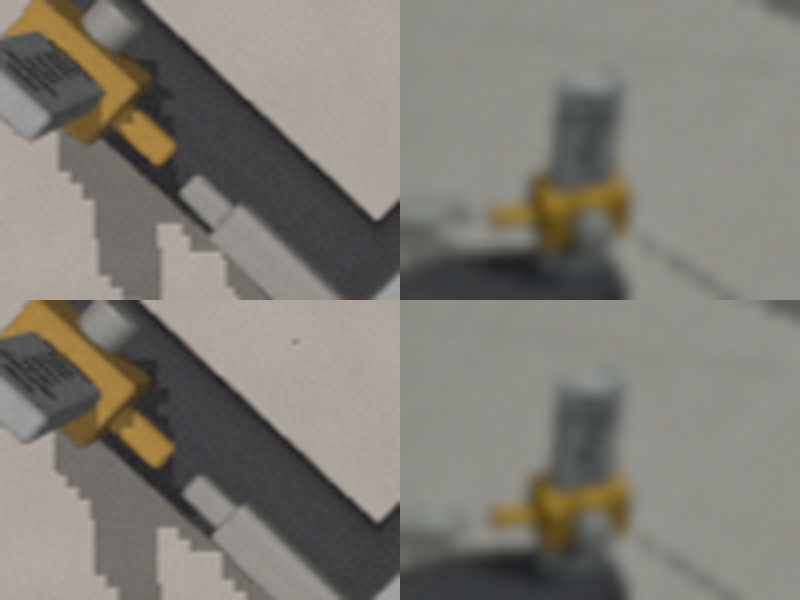

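```bash
python3 - <<'E'
from lat import dz
dz("x7",(191,186),(167,159),(180,150),"s",28)
E
```

```text
x7 z ptr - idx = 2.18 mm per zoom px 0.54
```

>>> send_rows(gripper=[0, 0, 0, 0, 0], xyz=[[0, 0, 0], [0, 0, 0], [0, 0, 0], [0, 0, 0], [0, 0, 0]], delta_rot=[[0, 0, 0], [0, 0, 0], [0, 0, 0], [0, 0, 0], [0, 0, 0]])

```text
t: 13.33
ee_pos: [497.2, 186.1, 42.9]
tcp_rot: [[0.002, 1.0, -0.0], [1.0, -0.002, -0.002], [-0.002, -0.0, -1.0]]
force: [-3.9, -3.7, 8.0]
gripper_width: 0.6
```

>>> send_rows(gripper=[0, 0, 0, 0, 0], xyz=[[0, 0, 0], [0, 0, 0], [0, 0, 0], [0, 0, 0], [0, 0, 0]], delta_rot=[[0, 0, 0], [0, 0, 0], [0, 0, 0], [0, 0, 0], [0, 0, 0]])

```text
t: 13.75
ee_pos: [497.3, 186.1, 42.9]
tcp_rot: [[0.002, 1.0, -0.0], [1.0, -0.002, -0.002], [-0.002, -0.0, -1.0]]
force: [-3.6, -3.9, 6.7]
gripper_width: 0.6
```

>>> send_rows(gripper=[0, 0, 0, 0, 0], xyz=[[0, 0, 0.0008], [0, 0, 0.0008], [0, 0, 0.0008], [0, 0, 0.0008], [0, 0, 0.0008]], delta_rot=[[0, 0, 0], [0, 0, 0], [0, 0, 0], [0, 0, 0], [0, 0, 0]])

```text
t: 14.17
ee_pos: [497.3, 186.1, 42.1]
tcp_rot: [[0.002, 1.0, -0.0], [1.0, -0.002, -0.002], [-0.002, -0.0, -1.0]]
force: [-3.7, -4.1, 8.6]
gripper_width: 0.9
```

>>> send_rows(gripper=[0, 0, 0, 0, 0], xyz=[[0, 0, 0], [0, 0, 0], [0, 0, 0], [0, 0, 0], [0, 0, 0]], delta_rot=[[0, 0, 0], [0, 0, 0], [0, 0, 0], [0, 0, 0], [0, 0, 0]])

```text
t: 14.58
ee_pos: [497.3, 186.1, 42.1]
tcp_rot: [[0.002, 1.0, -0.0], [1.0, -0.002, -0.002], [-0.002, -0.0, -1.0]]
force: [-3.6, -4.9, 6.6]
gripper_width: -0.1
```

>>> send_rows(gripper=[0, 0, 0, 0, 0], xyz=[[0, 0, 0], [0, 0, 0], [0, 0, 0], [0, 0, 0], [0, 0, 0]], delta_rot=[[0, 0, 0], [0, 0, 0], [0, 0, 0], [0, 0, 0], [0, 0, 0]])

```text
t: 15.0
ee_pos: [497.3, 186.1, 42.1]
tcp_rot: [[0.002, 1.0, -0.0], [1.0, -0.002, -0.002], [-0.002, -0.0, -1.0]]
force: [-4.2, -3.3, 7.6]
gripper_width: 0.3
```

```bash
python3 snap.py x8 scene; python3 chk.py x8 180 150 340 175 x4
```

```text
15.0 [497.31712918 186.0521779   42.12368909] [-4.15364351 -3.31055332  7.58819266] [[0.002, 1.0, -0.0], [1.0, -0.002, -0.002], [-0.002, -0.0, -1.0]]
```

View pics/x8c.png

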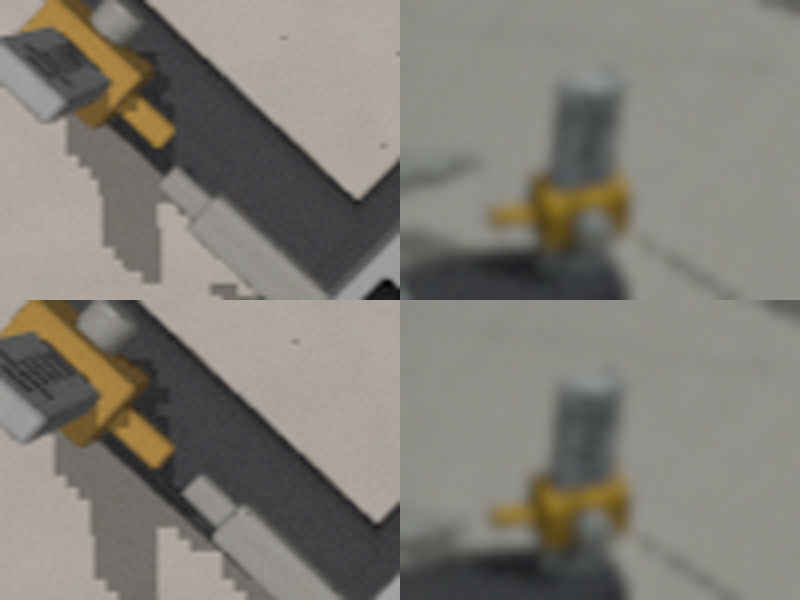

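```bash
python3 - <<'E'
from h import *
from lat import dz
dz("x8",(191,185),(166,159.5),(180,150),"s",28)
o=[]
for n in ("x4","x6","x7","x8"):
    i=pickle.load(open(n+".pkl","rb"))["scene"]["image"][188:210,335:362].astype(float)
    i=np.clip((i-60)*2.2,0,255).astype(np.uint8); o.append(cv2.resize(i,(390,297),interpolation=cv2.INTER_CUBIC))
cv2.imwrite("pics/sx.png",np.vstack([np.hstack(o[:2]),np.hstack(o[2:])]))
E
```

```text
x8 z ptr - idx = 1.14 mm per zoom px 0.54
```

View pics/sx.png

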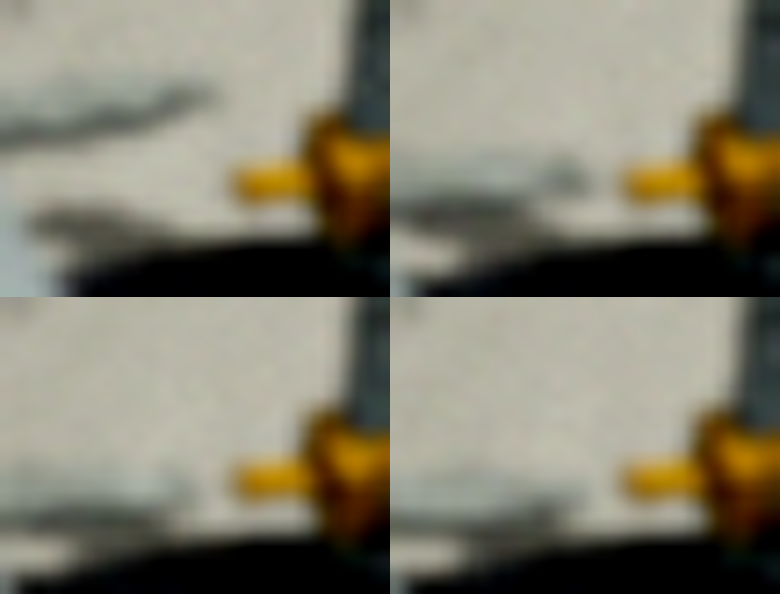

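Wrist view reads about +1 mm and scene view about −1 mm. So the pointer is level, and it has been held for over a second. Releasing.

>>> send_rows(gripper=[0, 0, 0, 0, 0], xyz=[[0, 0, -0.004], [0, 0, -0.009], [0, 0, -0.016], [0, 0, -0.026], [0, 0, -0.04]], delta_rot=[[0, 0, 0], [0, 0, 0], [0, 0, 0], [0, 0, 0], [0, 0, 0]])

```text
t: 15.52
ee_pos: [497.4, 186.9, 82.4]
tcp_rot: [[0.001, 1.0, -0.001], [1.0, -0.001, -0.0], [-0.0, -0.001, -1.0]]
force: [-0.4, 0.2, 0.2]
gripper_width: 0.5
```

>>> send_rows(gripper=[0, 0, 0, 0, 0], xyz=[[0, 0, -0.01], [0, -0.01, -0.02], [0, -0.02, -0.03], [0, -0.02, -0.03], [0, -0.02, -0.03]], delta_rot=[[0, 0, 0], [0, 0, 0], [0, 0, 0], [0, 0, 0], [0, 0, 0]])

```text
t: 15.93
ee_pos: [478.2, 186.8, 113.0]
tcp_rot: [[0.001, 1.0, 0.002], [1.0, -0.001, -0.001], [-0.001, 0.002, -1.0]]
force: [0.3, 0.1, 0.1]
gripper_width: 0.4
```

```bash
python3 snap.py y1 scene; python3 - <<'E'
from h import *
z=lambda n:cv2.resize(pickle.load(open(n+".pkl","rb"))["scene"]["image"][180:305,222:375],(398,325),interpolation=cv2.INTER_CUBIC)
cv2.imwrite("pics/y1c.png",np.hstack([z("c0"),z("y1")]))
E
```

```text
15.9333 [478.21441061 186.82210337 112.96925153] [0.30880036 0.10883401 0.05687914] [[0.001, 1.0, 0.002], [1.0, -0.001, -0.001], [-0.001, 0.002, -1.0]]
```

View pics/y1c.png

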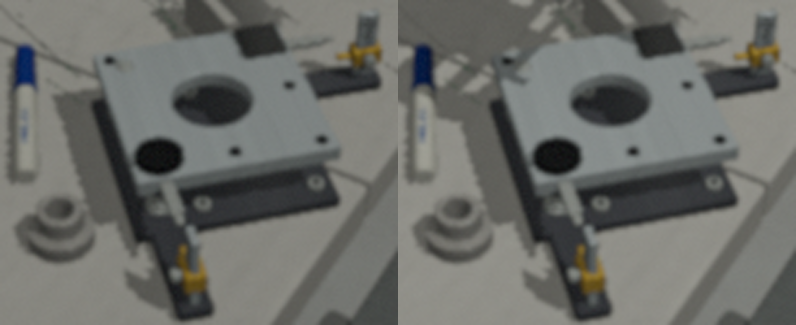

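The scene matches its starting state: the plate is up, the indexes have not moved, and the loose parts that show are in place. Handing in.

```bash
python3 -c "
from bench import r
r.job_done()"
```

```text
the job is handed in; nothing more can be done
```

I pressed the round pad and then the square pad with the shut fingertips. Each was held level with its index for over a second and then released, and I handed the job in at about 16 s.

- **Round corner:** both camera views put the pointer about 1.2 mm above the index. I pressed 0.6 mm further, which by the lever ratio makes it about level, and held there. I took no picture at that final depth. After release its pointer was back at rest height.
- **Square corner:** the two views disagreed slightly at the final hold. The wrist camera put the pointer about 1 mm above the index and the scene camera about 1 mm below. Both are inside the 4 mm limit.
- **Forces:** the upward force on the tool stayed under about 9 N, and the tool was free of contact (about 0.3 N) after the last release.
- **Last check:** the final scene picture matches the one from the start: both corners up, indexes, collar and marker in place. The V-block was outside that cropped comparison, so I did not check its position. The gripper never came near it.

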